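Clear old lock cylinders into the scrap drawer

TASK

Clear the two old lock cylinders off the tray on top of the green bench unit: draw its half-open scrap drawer fully out by hooking a fingertip behind the drawer front, sweep both cylinders with the closed fingers over the tray's open front edge so that they drop into the drawer, then push the drawer fully home. Grip and lift nothing, and leave the brass padlock lying where it is on the tray and everything else on the bench in its place.

Things in the scene. Friction and masses are not known exactly. Their poses are not given: they have to be found in the camera images.
- sorting_unit: low green steel bench unit, fixed to the bench, outer size 155 x 202 mm: a rimmed tray on top, one drawer below. Origin on the bench top straight below the middle of the tray's front edge; +x runs to the unit's back, y along its front edge, z up. The drawer comes out at the front, towards -x, below the tray
- tray_edge (a point): middle of the tray's front edge, on its flat black liner, 82 mm above the bench; axes as the unit's. The liner runs from x = 0 (open edge, no rim) to 151 mm, y = -97 to 97 mm; rims 4 mm thick, 12 mm high at back and sides. Two lock cylinders and a padlock lie on it side by side, about 57 mm apart in y, in any order, centres 42 to 58 mm behind the edge
- scrap_drawer (a joint): how far the drawer is out, m: 0 fully home, 0.085 fully out (hard stop). Slides along the unit's x, -x is out; about 2 N to move it, stays where it is left. Starts 0.045 to 0.06 out
- drawer_front (a point): middle of the top edge of the drawer's front panel, on its outer face, 73 mm above the bench; axes as the unit's. The panel is 202 mm wide, 9 mm thick (inner face 9 mm from here towards +x) and reaches from 4 to 73 mm above the bench. Behind it the drawer is open from above as far as the tray's front edge: that gap is as long as the joint value
- drawer_floor (a point): middle of the drawer's inner floor, 7 mm above the bench; axes as the unit's. Inside it is 137 mm long (x) and 184 mm wide (y), walls 53 mm high at sides and back; it slides under the tray, whose underside is 76 mm above the bench. Smooth metal; the few flat scrap keys on its floor are part of it
- brass_cylinder: old door-lock cylinder of yellow brass, lying flat on the tray: 33 mm (x) by 65 mm (y, its length) by 17 mm high (z), about 0.19 kg, origin at the centre of its underside; its length runs from the tray's front to its back, to within 0.2 rad. It goes into the drawer
- nickel_cylinder: old door-lock cylinder of grey nickelled brass, lying flat on the tray: 33 mm (x) by 65 mm (y, its length) by 17 mm high (z), about 0.19 kg, origin at the centre of its underside; its length runs from the tray's front to its back, to within 0.2 rad. It goes into the drawer
- padlock: small brass padlock lying flat on the tray, 54 x 40 x 13 mm, its length (x) roughly along the unit's x; origin at the centre of its underside. It belongs to a customer and stays where it is
- oiler: cream plastic oil bottle with red spout, 45 mm across, 132 mm tall, origin under its centre; not part of the job
- loupe: black eyeglass cup, 39 mm across, 27 mm tall, origin under its centre; not part of the job

How it is judged (in metres and radians):
On the way, in this order (a step that is already met when the one before it is completed fails the run):
1. the drawer is drawn fully out while both cylinders still lie on the tray (value of joint scrap_drawer above 0.078 m and height (world z) of each of brass_cylinder, nickel_cylinder above 0.077 m), for 0.2 s.
2. both cylinders lie in the drawer while it is still out (value of joint scrap_drawer above 0.06 m and x of brass_cylinder in the frame of drawer_floor between -0.0685 and 0.0685 m and y of brass_cylinder in the frame of drawer_floor between -0.092 and 0.092 m and z of brass_cylinder in the frame of drawer_floor between -0.005 and 0.05 m and x of nickel_cylinder in the frame of drawer_floor between -0.0685 and 0.0685 m and y of nickel_cylinder in the frame of drawer_floor between -0.092 and 0.092 m and z of nickel_cylinder in the frame of drawer_floor between -0.005 and 0.05 m), for 0.2 s.
At the end, for the whole second after the job is handed in: The drawer is home to within 4 mm, both lock cylinders lie at rest inside it, and the padlock lies flat on the tray within 25 mm of where it started (value of joint scrap_drawer below 0.004 m and x of brass_cylinder in the frame of drawer_floor between -0.0685 and 0.0685 m and y of brass_cylinder in the frame of drawer_floor between -0.092 and 0.092 m and z of brass_cylinder in the frame of drawer_floor between -0.005 and 0.05 m and x of nickel_cylinder in the frame of drawer_floor between -0.0685 and 0.0685 m and y of nickel_cylinder in the frame of drawer_floor between -0.092 and 0.092 m and z of nickel_cylinder in the frame of drawer_floor between -0.005 and 0.05 m and linear speed of each of brass_cylinder, nickel_cylinder, padlock below 0.02 m/s and distance of padlock from where it was at the start of the episode below 0.025 m and height (world z) of padlock between 0.077 and 0.09 m); the robot touches nothing.
It fails at once if a cylinder or the padlock is lifted more than 20 mm off the tray (height (world z) of any of brass_cylinder, nickel_cylinder, padlock above 0.102 m).
It fails at once if the padlock is moved more than 25 mm (distance of padlock from where it was at the start of the episode above 0.025 m).
It fails at once if something else on the bench is moved more than 15 mm (distance of any of oiler, loupe from where it was at the start of the episode above 0.015 m).
It also fails if it takes over 59 s, if anything falls off the work surface, if the arm or the gripper's body presses on something with over 40 N, if the wrist force passes 120 N, or if a joint passes its speed limit or range.

ROBOT

A 6-joint arm with a two-finger parallel gripper is mounted at the origin on a cart in front of the work surface, level with it; the furniture and walls round the work are solid. World frame = base frame: x ahead of the robot, y to its left, z up, the work surface at z = 0. Lengths are in mm, angles in degrees, forces in N, time in s.
With the tool pointing down it reaches from about 350 to 850 mm from the base axis. Payload 8.1 kg.
Tool frame: the origin (TCP) lies at the very end of the fingers, on their centre line; the grasp point (between the pads) lies 19 mm behind it; z points along the fingers, y is the line along which they close (so a half turn about z gives the same grasp; the last joint's range is limited). The gripper opens to 85 mm and grips with 20 to 120 N. Pads are 22 mm wide; open, the fingers measure 114 mm over their backs; the gripper's body (76 mm by 85 mm) begins 54 mm behind the grasp point. The pads swing forward as they close: fully open they stand 13 mm farther back than shut.
Start: joints at [60.825, 7.471, 85.268, -0, 87.261, -4.893], TCP at [246.716, 546.934, 231.292] pointing down, gripper open.
Joint ranges: [-169.43, 169.43], [-51.17, 129.36], [1.28, 143.12], [-76.62, 256.62], [0, 156.53], [-152.29, 152.29]. Speed limits (degrees/s): [136.94, 136.94, 159.86, 180, 180, 180].

INTERFACE

Orientations are given as [roll, pitch, yaw] about the fixed x, y, z axes, in that order (R = Rz(yaw) Ry(pitch) Rx(roll)).
In Python, from bench import status, viewer, job gives the robot as it stands.
- The arm moves only by the tool arm_command, never from a script. Its argument "targets" is a list that holds one entry, the list of rows, each a list of 7 numbers: the shift along the world's x, y, z in m, then the turn, a rotation vector about the world's x, y, z in rad, then the opening, from -1 (shut) to 1 (fully open). In form: [[[dx, dy, dz, rx, ry, rz, gripper], ...]]. A call has 1 to 10 rows; each row shifts and turns the commanded pose from where the row before left it; what a row does not reach is not made up. A row lasts 1/8 s, in which the tool goes at most 62.5 mm and 10.7 degrees, less where a joint would pass 70% of its speed; a pose out of reach is approached as far as the arm can. A call with a gripper value outside its range is refused whole. The fingers move at their own pace and stop on an object; "force" is the grip in N (left out, the last holds). Time passes only in rows, so rows that do not move let the fingers close. It gives the time, the measured TCP pose, the force, the opening and the grip force at its end, in the units of the state.
- status.sense(): the state, without advancing time (a new reading comes with each control period).
- viewer.snapshot(name): name is "side" or "top" or "wrist"; returns the picture (420x560x3 uint8, red, green, blue); there is no depth.
- viewer.camera_model(name): a dict with "vertical_fov" (degrees; the focal length in pixels is half the picture's height over the tangent of half this angle, whatever the lens; pixels are square), "cx", "cy" (the principal point, pixels), "xyz" and "attitude" of the camera in the world. Camera axes: x right, y down, z forward; pixel columns grow to the right and rows downward; lengths in mm; the calibration is good to about 2 mm. A picture is of the moment at which its call begins: read the wrist's pose just before it. camera_model takes no time and is no camera call; for the wrist camera it gives the pose at the moment of the call.
- job.hand_in(): hands the job in; it is judged then, once.
The state is a dict: "time": time; "joint_pos": joint angles; "qd": joint speeds; "joint_efforts": joint torques, N m; "tool_pos": TCP position; "tcp_rot": TCP orientation; "ft_force": force on the tool from outside, world axes, zero at the start; "wrist_torque": the same for the moment, N m; "finger_gap": finger opening in mm; "grip_force": force on a finger pad.
Only numpy, scipy, OpenCV 4.12 (cv2) and the standard library are available. Lean on these libraries where they do the work, as an engineer would, in place of code of your own. Each camera call takes 0.05 s, during which the arm holds its last target. There are 200 camera calls.

## Working session

There is one attempt and no reset: what is moved stays moved. The work goes in short steps, Python scripts to look and compute and a tool call to move; the robot and the scene stay as the last step left them, time stands still between calls to the robot, and variables do not carry over. Pictures are saved under pics/ and viewed, at most 10 in all, crops included, and the job is handed in when it is done.

Besides the shell and the picture viewer there is one more tool, called after ">>>" by a JSON object that holds its "fn" and its "kwargs". arm_command: Moves the arm, as the interface text tells. Its arguments: {"type":"object","properties":{"targets":{"type":"array"},"force":{"type":"number"}},"required":["targets"]}

```bash
mkdir -p pics
python3 - <<'E'
from bench import status, viewer
import cv2
s=status.sense(); print(s)
for n in("top","side"):
    im=viewer.snapshot(n); cv2.imwrite(f"pics/{n}0.png",im[:,:,::-1]); print(n,viewer.camera_model(n))
E
```

```text
{'time': 0.0, 'joint_pos': array([ 6.08269153e+01,  7.51541993e+00,  8.53295716e+01,  6.17022057e-04,
        8.72610269e+01, -4.89306726e+00]), 'qd': array([ 0.0240779 ,  0.11151205,  0.05739171, -0.0638226 ,  0.03041493,
       -0.06883082]), 'joint_efforts': array([ 1.77841426e-03, -5.69414377e+01, -5.00543153e+01, -3.38093532e-04,
        1.53535686e-02,  9.25244308e-05]), 'tool_pos': array([246.42590536, 546.45859064, 230.23837447]), 'tcp_rot': array([-1.79894420e+02, -9.65699815e-03,  1.55719944e+02]), 'ft_force': array([-0.89200061,  0.12711312, -0.06330646]), 'wrist_torque': array([-0.04032183, -0.02213217, -0.03635101]), 'grip_force': 0.0, 'finger_gap': 85.32950469871169}
top {'vertical_fov': 47.29446140150146, 'cx': 267.7579603915317, 'cy': 215.4007920922056, 'xyz': array([ 377.98343598, -416.04753229,  990.96656007]), 'attitude': array([-168.17642512,   -0.19184055,  -96.92105504])}
side {'vertical_fov': 42.86767926004498, 'cx': 292.9143843644304, 'cy': 215.14254093400075, 'xyz': array([ 256.5578831 , -830.55070846,  859.23924759]), 'attitude': array([-148.00281728,    0.68749115,  -38.11796425])}
```

View pics/top0.png

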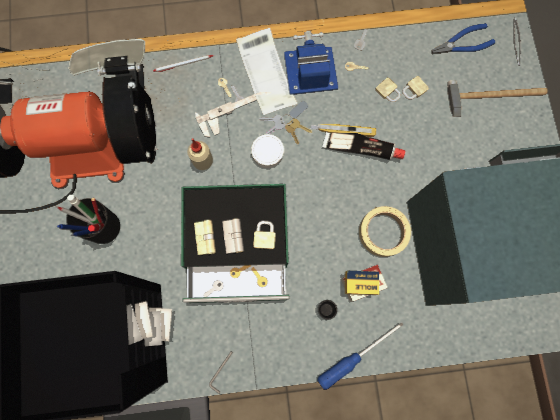

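View pics/side0.png

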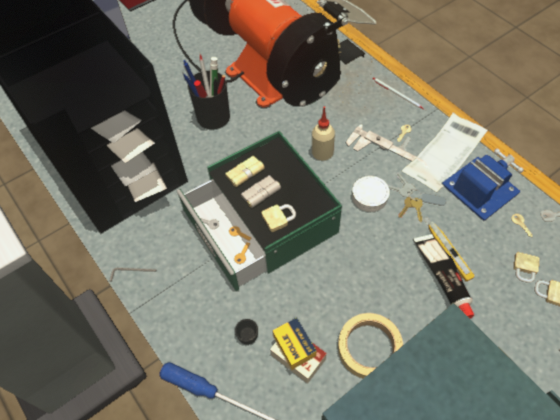

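The top view shows the unit with its front facing down (toward the robot). The tray's black area spans about (182–286, 185–265). From left to right, the brass cylinder is at (205,237), the nickel at (233,235) and the padlock at (264,236). The drawer front is at row ~299, the oiler at (200,153) and the loupe at (327,310). A tall black rack stands at the left and a teal box at the right.

```bash
cat > h.py <<'E'
import numpy as np, cv2
from scipy.spatial.transform import Rotation as R
def ray(cm,uv,z,H=420):
    f=H/2/np.tan(np.radians(cm["vertical_fov"])/2)
    uv=np.atleast_2d(np.asarray(uv,float))
    d=np.c_[(uv[:,0]-cm["cx"])/f,(uv[:,1]-cm["cy"])/f,np.ones(len(uv))]
    w=R.from_euler("xyz",cm["attitude"],degrees=True).apply(d); c=np.asarray(cm["xyz"])
    return c+w*((z-c[2])/w[:,2])[:,None]
E
python3 - <<'E'
from h import *
from bench import viewer
cm=viewer.camera_model("top"); im=cv2.imread("pics/top0.png")
np.set_printoptions(precision=1,suppress=True)
g=cv2.cvtColor(im,cv2.COLOR_BGR2GRAY)
roi=np.zeros_like(g); roi[178:270,176:292]=255
m=((g<60)&(roi>0)).astype(np.uint8)
m=cv2.morphologyEx(m,cv2.MORPH_CLOSE,np.ones((3,3)))
c=max(cv2.findContours(m,0,2)[0],key=cv2.contourArea)
print("black rect",ray(cm,cv2.boxPoints(cv2.minAreaRect(c)),82)[:,:2].tolist())
b=((g>75)&(roi>0)).astype(np.uint8); b[:212]=0;b[258:]=0;b[:,:188]=0;b[:,281:]=0
for c in cv2.findContours(b,0,2)[0]:
    if cv2.contourArea(c)<100: continue
    r=cv2.minAreaRect(c); print("obj",np.round(r[0]),ray(cm,r[0],95)[0],"corners",ray(cm,cv2.boxPoints(r),97)[:,:2].round().tolist())
print("drawer front corners",ray(cm,[[186,300],[287,299],[188,296],[286,294]],73))
for n,p,z in(("loupe",(327,310),27),("oilertop",(196,145),125),("rackcorner",(163,340),150),("rack0",(115,272),250),("rack2",(167,375),150),("teal",(410,205),150),("teal2",(427,305),150)): print(n,ray(cm,p,z)[0])
cv2.imwrite("pics/crop.png",cv2.resize(im[170:320,160:310],None,fx=4,fy=4,interpolation=cv2.INTER_CUBIC))
E
```

```text
black rect [[643.1614241999607, -280.88680642499605], [622.9713405210995, -483.80931531396806], [464.93315224073655, -466.50938885912296], [484.680642229534, -270.62411529695197]]
obj [265. 234.] [ 528.2 -431.6   95. ] corners [[507.0, -405.0], [559.0, -417.0], [549.0, -458.0], [497.0, -445.0]]
obj [204. 237.] [ 537.3 -317.3   95. ] corners [[570.0, -299.0], [570.0, -334.0], [504.0, -336.0], [504.0, -301.0]]
obj [232. 235.] [ 533.4 -370.6   95. ] corners [[566.0, -353.0], [566.0, -388.0], [501.0, -388.0], [500.0, -354.0]]
drawer front corners [[ 425.1 -269.6   73. ]
 [ 404.  -458.9   73. ]
 [ 432.1 -274.    73. ]
 [ 413.5 -458.2   73. ]]
loupe [ 374.6 -536.6   27. ]
oilertop [ 709.8 -321.7  125. ]
rackcorner [ 359.2 -237.4  150. ]
rack0 [ 471.5 -193.1  250. ]
rack2 [ 301.7 -239.7  150. ]
teal [ 540.7 -696.8  150. ]
teal2 [ 362.6 -693.9  150. ]
```

View pics/crop.png

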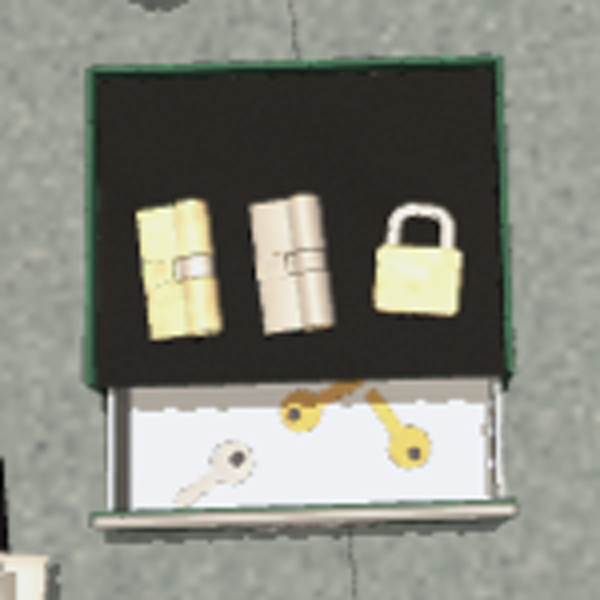

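Run:
```python
from h import *
from bench import viewer
np.set_printoptions(precision=1,suppress=True)
cm=viewer.camera_model("top"); im=cv2.imread("pics/top0.png")
cr=lambda *p:[(x/4+160-.4,y/4+170-.4) for x,y in p]
e=ray(cm,cr((108,387),(498,379)),82); print("edge",e, np.degrees(np.arctan2(*(e[0]-e[1])[:2])))
bk=ray(cm,cr((92,68),(500,59)),94); print("back rim outer",bk,np.degrees(np.arctan2(*(bk[0]-bk[1])[:2])),np.linalg.norm(bk[0]-bk[1]))
fr=ray(cm,cr((92,526),(517,514)),73); print("front",fr,np.degrees(np.arctan2(*(fr[0]-fr[1])[:2])),np.linalg.norm(fr[0]-fr[1]))
th=np.radians(-np.mean([np.degrees(np.arctan2(*(a[0]-a[1])[:2])) for a in(e,bk,fr)]));
ux=np.array([np.cos(th),np.sin(th)]);uy=np.array([-ux[1],ux[0]])
print("yaw",np.degrees(th),ux,uy)
# origin along y from rims, along x from back rim and edge
y0=np.mean([(a.mean(0)[:2]@uy) for a in(bk,fr)]); 
print("y0s",[(a.mean(0)[:2]@uy) for a in(bk,fr,e)],"x: edge",e.mean(0)[:2]@ux,"from back",bk.mean(0)[:2]@ux-155)
x0=np.mean([e.mean(0)[:2]@ux,bk.mean(0)[:2]@ux-155]); O=x0*ux+y0*uy; print("O",O,"drawer",x0-fr.mean(0)[:2]@ux)
for n,ps,z in(("brass",((137,212),(207,199),(222,332),(152,341)),97),("nick",((250,205),(315,195),(335,325),(264,334)),97),("pad",((375,245),(463,250),(459,317),(372,310),(388,205),(450,207)),94)):
    p=ray(cm,cr(*ps),z)[:,:2]-O; print(n,np.c_[p@ux,p@uy].tolist(), "ctr",np.c_[p@ux,p@uy].mean(0))
```

```text
edge [[ 487.1 -277.6   82. ]
 [ 468.7 -461.3   82. ]] 5.725732766778547
back rim outer [[ 640.2 -285.    94. ]
 [ 621.1 -481.5   94. ]] 5.559374457899098 197.3768208660549
front [[ 423.9 -263.1   73. ]
 [ 405.3 -462.6   73. ]] 5.320033430822776 200.32696309466007
yaw -5.535046885166807 [ 1.  -0.1] [0.1 1. ]
y0s [np.float64(-320.61124987255295), np.float64(-321.15427276959394), np.float64(-321.64207255702235)] x: edge 511.28914709266866 from back 509.711987445677
O [ 477.2 -368.6] drawer 62.87128257181797
brass [[82.20889508266424, 76.2517557751891], [87.71965419190441, 43.06778818334449], [24.00900984912823, 36.0542691753438], [20.552690577862986, 68.78754023014122]] ctr [53.6 56. ]
nick [[84.33322864769718, 22.664435335969024], [88.45274382666821, -8.240579816577986], [26.050952355441794, -16.88834779140492], [22.600249886562473, 16.40163421838008]] ctr [55.4  3.5]
pad [[64.19047672072469, -36.24993557722033], [60.79945125104195, -77.92693369621868], [28.858040173005485, -75.166212334654], [33.150401818911746, -34.276576373228416], [83.38551304547397, -42.791410865068435], [81.71939887511517, -72.304077977872]] ctr [ 58.7 -56.5]
```

Run:
```python
from h import *
from bench import viewer
np.set_printoptions(precision=0,suppress=True)
cm=viewer.camera_model("top")
for p in((115,272),(160,288),(118,405),(167,375),(0,285)):
    print(p,*[ray(cm,p,z)[0,:2] for z in(0,100,150,200,250,300)])
im=cv2.imread("pics/top0.png");im2=cv2.imread("pics/side0.png")
o=np.hstack([im[250:420,0:200],im2[0:170,0:200]]); cv2.imwrite("pics/rack.png",cv2.convertScaleAbs(cv2.resize(o,None,fx=2,fy=3),alpha=2.0,beta=20))
```

```text
(115, 272) [ 503. -118.] [ 490. -148.] [ 484. -163.] [ 478. -178.] [ 471. -193.] [ 465. -208.]
(160, 288) [ 459. -207.] [ 451. -228.] [ 447. -239.] [ 443. -249.] [ 439. -260.] [ 435. -271.]
(118, 405) [ 244. -109.] [ 257. -140.] [ 264. -156.] [ 271. -171.] [ 278. -187.] [ 285. -202.]
(167, 375) [ 288. -208.] [ 297. -229.] [ 302. -240.] [ 306. -250.] [ 311. -261.] [ 315. -271.]
(0, 285) [505. 117.] [492.  63.] [486.  36.] [479.   9.] [473. -18.] [466. -44.]
```

View pics/rack.png

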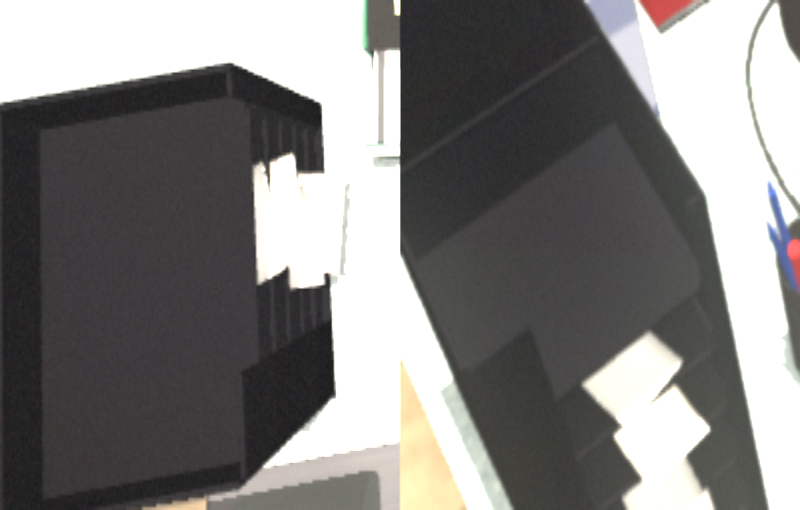

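The rack to the left of the unit has its base at about x 285–465, y > −207 and is roughly 300 mm tall, so I will swing high on an arc and check the forearm's clearance before going down.

>>> {"fn": "arm_command", "kwargs": {"targets": [[[0.03,-0.025,0.045,0,0,-0.134,-1],[0.03,-0.025,0.045,0,0,-0.134,-1],[0.03,-0.025,0.045,0,0,-0.134,-1],[0.03,-0.025,0.045,0,0,-0.134,-1],[0.039,-0.046,0,0,0,-0.134,-1],[0.039,-0.046,0,0,0,-0.134,-1],[0.039,-0.046,0,0,0,-0.134,-1],[0.039,-0.046,0,0,0,-0.134,-1],[0.039,-0.046,0,0,0,-0.134,-1],[0.01,-0.054,0,0,0,-0.134,-1]]]}}

```text
time: 1.35
tool_pos: [573.0, 161.0, 409.3]
tcp_rot: [-179.9, 0.1, 78.7]
ft_force: [0.5, -0.2, 0.1]
finger_gap: -0.1
grip_force: 0.0
```

>>> {"fn": "arm_command", "kwargs": {"targets": [[[0.01,-0.054,0,0,0,-0.134,-1],[0.01,-0.054,0,0,0,-0.134,-1],[0.01,-0.054,0,0,0,-0.134,-1],[-0.01,-0.058,0,0,0,-0.134,-1],[-0.01,-0.058,0,0,0,-0.134,-1],[-0.01,-0.058,0,0,0,-0.134,-1],[-0.01,-0.058,0,0,0,-0.134,-1],[-0.029,-0.0425,0,0,0,-0.134,-1],[-0.029,-0.0425,0,0,0,-0.134,-1],[-0.029,-0.0425,0,0,0,-0.134,-1]]]}}

```text
time: 2.6
tool_pos: [473.5, -359.8, 410.6]
tcp_rot: [-180.0, 0.0, 1.9]
ft_force: [0.8, 0.1, -0.0]
finger_gap: 0.1
grip_force: 0.0
```

>>> {"fn": "arm_command", "kwargs": {"targets": [[[-0.029,-0.0425,0,0,0,-0.134,-1],[0,0,0,0,0,0,-1]]]}}

```text
time: 2.85
tool_pos: [443.3, -403.8, 410.3]
tcp_rot: [-180.0, 0.1, -5.9]
ft_force: [0.1, 0.1, 0.5]
finger_gap: 0.1
grip_force: 0.0
```

Run:
```python
from h import *
from bench import status,viewer
s=status.sense(); print(s["time"],s["joint_pos"],s["tool_pos"],s["tcp_rot"],s["ft_force"])
t0=(246.4,546.5,230.2)
cv2.imwrite("pics/s1.png",viewer.snapshot("side")[:,:,::-1])
```

```text
2.85 [-4.71977602e+01  7.58461110e+00  6.66466523e+01 -4.90822595e-02
  1.05858704e+02  4.86592553e+01] [ 443.30010871 -403.77260168  410.2788691 ] [-1.79976041e+02  9.87431906e-02 -5.87037030e+00] [0.10198677 0.14352975 0.46615081]
```

View pics/s1.png

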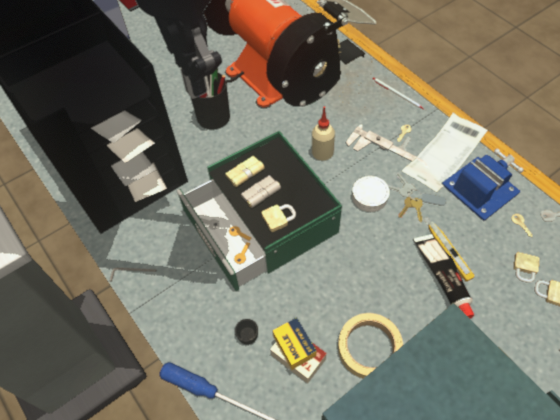

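The gripper is now high above the unit at about (195,60) in the side view, and nothing has been disturbed. I'll go down partway with a small tilt to work out the wrist height for the rack clearance.

>>> {"fn": "arm_command", "kwargs": {"targets": [[[0,0,-0.06,0,0,0,-1],[0,0,-0.06,0,0,0,-1],[0,0,-0.06,0,0,0,-1],[0,0,0,0,0,0,-1],[0,0,0,0,0,0,-1]]]}}

```text
time: 3.52
tool_pos: [447.0, -401.2, 234.2]
tcp_rot: [179.9, -0.1, -5.4]
ft_force: [1.2, 0.2, 1.0]
finger_gap: -0.1
grip_force: 0.0
```

```bash
python3 -c "
from bench import status
s=status.sense(); print(s['joint_pos'].round(3),s['tool_pos'].round(2),s['tcp_rot'].round(2))"
```

```text
[-4.6801e+01  7.3410e+00  8.5107e+01  1.0000e-02  8.7387e+01  4.8622e+01] [ 447.04 -401.19  234.19] [ 1.799e+02 -1.300e-01 -5.420e+00]
```

>>> {"fn": "arm_command", "kwargs": {"targets": [[[0,0,0,0.13,0.12,0,-1],[0,0,0,0,0,0,-1],[0,0,0,0,0,0,-1]]]}}

```text
time: 3.9
tool_pos: [447.3, -402.4, 234.3]
tcp_rot: [-173.5, 7.2, -5.1]
ft_force: [0.5, -0.0, 0.4]
finger_gap: -0.3
grip_force: 0.0
```

```bash
python3 -c "
from bench import status
s=status.sense(); print(s['joint_pos'].round(3),s['tool_pos'].round(2),s['tcp_rot'].round(2))"
```

```text
[-4.6901e+01  1.7278e+01  7.4290e+01  7.0000e-02  9.8167e+01  4.8592e+01] [ 447.29 -402.42  234.28] [-173.47    7.24   -5.08]
```

The fit puts the wrist about 350 mm above the TCP. The forearm will therefore stay around 390 mm up or higher over the 300 mm rack, which is safe. I'll undo the tilt and go down into the drawer gap.

>>> {"fn": "arm_command", "kwargs": {"targets": [[[0,0,-0.04,-0.13,-0.12,0,-1],[0,0,-0.05,0,0,0,-1],[0,0,-0.04,0,0,0,-1],[0,0,-0.03,0,0,0,-1],[0,0,-0.02,0,0,0,-1],[0,0,-0.01,0,0,0,-1],[0,0,0,0,0,0,-1]]]}}

```text
time: 4.78
tool_pos: [446.1, -401.4, 42.2]
tcp_rot: [179.9, -0.1, -5.5]
ft_force: [0.1, -0.7, 0.5]
finger_gap: 0.1
grip_force: 0.0
```

>>> {"fn": "arm_command", "kwargs": {"targets": [[[-0.012,0.0012,0,0,0,0,-1],[-0.012,0.0012,0,0,0,0,-1],[-0.01,0.001,0,0,0,0,-1],[-0.005,0.0005,0,0,0,0,-1]]]}}

```text
time: 5.28
tool_pos: [406.1, -397.4, 41.7]
tcp_rot: [180.0, -0.0, -5.5]
ft_force: [1.8, -0.5, 0.6]
finger_gap: -0.1
grip_force: 1.1
```

>>> {"fn": "arm_command", "kwargs": {"targets": [[[-0.003,0.0003,0,0,0,0,-1],[-0.002,0.0002,0,0,0,0,-1]]]}}

```text
time: 5.52
tool_pos: [402.6, -396.9, 41.5]
tcp_rot: [180.0, -0.1, -5.5]
ft_force: [12.5, -2.8, -5.3]
finger_gap: 0.0
grip_force: 6.2
```

>>> {"fn": "arm_command", "kwargs": {"targets": [[[-0.002,0.0002,0,0,0,0,-1],[0,0,0,0,0,0,-1]]]}}

```text
time: 5.78
tool_pos: [402.7, -396.9, 41.7]
tcp_rot: [179.9, -0.3, -5.5]
ft_force: [15.8, -3.0, -7.3]
finger_gap: 0.0
grip_force: 8.2
```

>>> {"fn": "arm_command", "kwargs": {"targets": [[[0.008,-0.0008,0,0,0,0,-1],[0.004,0,0.04,0,0,0,-1],[0,0,0.06,0,0,0,-1],[0.025,0,0.04,0,0,0,-1],[0.05,0.008,0,0,0,0,-1],[0.05,0.008,0,0,0,0,-1],[0.04,0.008,0,0,0,0,-1],[0.008,0.002,0,0,0,0,-1],[0,0,0,0,0,0,-1]]]}}

```text
time: 6.9
tool_pos: [584.3, -370.9, 180.4]
tcp_rot: [-180.0, 0.1, -5.5]
ft_force: [-0.1, -0.9, 0.4]
finger_gap: -0.5
grip_force: 0.0
```

Run:
```python
from h import *
from bench import status,viewer
a=viewer.snapshot("top")[150:330,140:340]; b=viewer.snapshot("side")[100:300,130:370]
a=cv2.resize(a,(400,360));b=cv2.resize(b,(400,360))
cv2.imwrite("pics/s2.png",np.hstack([a,b])[:,:,::-1])
s=status.sense();print(s["tool_pos"],s["tcp_rot"],s["ft_force"])
```

```text
[ 583.47377701 -371.65486597  180.9313269 ] [-1.79988976e+02  7.61142540e-02 -5.55525558e+00] [-0.59300629 -0.44573825  0.46828282]
```

View pics/s2.png

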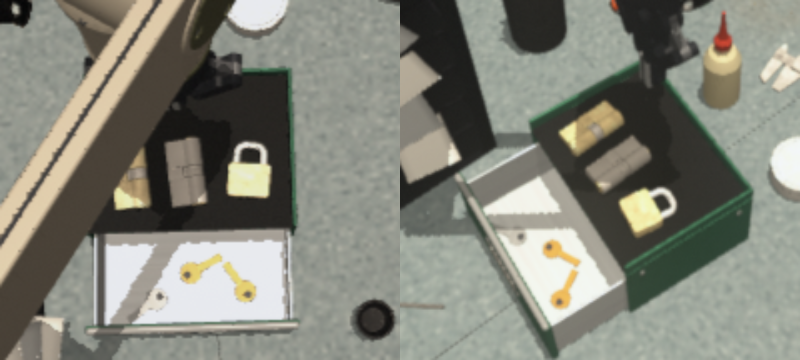

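The drawer is fully out and all three items are still on the tray. The closed fingertip is above and behind the nickel cylinder, so I'll lower it there.

>>> {"fn": "arm_command", "kwargs": {"targets": [[[0.004,0,-0.04,0,0,0,-1],[0,0,-0.03,0,0,0,-1],[0,0,-0.016,0,0,0,-1],[0,0,-0.006,0,0,0,-1],[0,0,0,0,0,0,-1]]]}}

```text
time: 7.62
tool_pos: [588.7, -371.8, 90.1]
tcp_rot: [180.0, -0.0, -5.5]
ft_force: [0.5, 0.8, 0.7]
finger_gap: -0.1
grip_force: 0.0
```

>>> {"fn": "arm_command", "kwargs": {"targets": [[[-0.008,0.0005,-0.003,0,0,0,-1],[-0.01,0.0007,0,0,0,0,-1],[-0.01,0.0007,0,0,0,0,-1],[-0.01,0.0007,0,0,0,0,-1],[-0.01,0.0007,0,0,0,0,-1],[-0.01,0.0007,0,0,0,0,-1]]]}}

```text
time: 8.38
tool_pos: [530.1, -367.3, 86.4]
tcp_rot: [180.0, -0.0, -5.5]
ft_force: [1.8, 0.5, 0.9]
finger_gap: -0.0
grip_force: 0.7
```

>>> {"fn": "arm_command", "kwargs": {"targets": [[[-0.01,0.0007,0,0,0,0,-1],[-0.01,0.0007,0,0,0,0,-1],[-0.01,0.0007,0,0,0,0,-1],[-0.01,0.0007,0,0,0,0,-1],[-0.01,0.0007,0,0,0,0,-1],[-0.01,0.0007,0,0,0,0,-1],[-0.01,0.0007,0,0,0,0,-1],[0,0,0,0,0,0,-1]]]}}

```text
time: 9.38
tool_pos: [460.0, -362.3, 86.3]
tcp_rot: [-180.0, 0.0, -5.5]
ft_force: [-1.2, 0.0, 0.7]
finger_gap: -0.4
grip_force: 0.0
```

>>> {"fn": "arm_command", "kwargs": {"targets": [[[0,0,0.05,0,0,0,-1],[0.04,0,0.045,0,0,0,-1],[0.06,0.01,0,0,0,0,-1],[0.035,0.026,0,0,0,0,-1],[0,0,0,0,0,0,-1]]]}}

```text
time: 10.0
tool_pos: [598.2, -323.9, 180.8]
tcp_rot: [-179.9, -0.0, -5.3]
ft_force: [-0.2, 0.1, 0.4]
finger_gap: 0.2
grip_force: 0.0
```

Run:
```python
from h import *
from bench import status,viewer
a=viewer.snapshot("top")[150:330,140:340]; b=viewer.snapshot("side")[100:300,130:370]
a=cv2.resize(a,(400,360));b=cv2.resize(b,(400,360))
cv2.imwrite("pics/s3.png",np.hstack([a,b])[:,:,::-1])
s=status.sense();print(s["time"],s["tool_pos"],s["tcp_rot"],s["ft_force"])
```

```text
10.1 [ 595.84954661 -326.01198658  180.86494532] [ 1.79999510e+02  3.86015523e-02 -5.44144637e+00] [-0.323059   -0.12514363 -0.5429638 ]
```

View pics/s3.png

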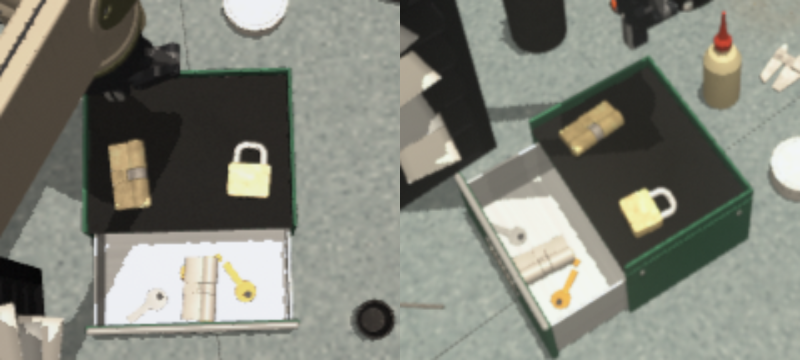

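The nickel cylinder lies flat in the drawer at about (200,285) in the left panel, and the padlock and brass are undisturbed. Next I'll sweep the brass cylinder the same way.

>>> {"fn": "arm_command", "kwargs": {"targets": [[[-0.003,0.005,-0.04,0,0,0,-1],[0,0,-0.03,0,0,0,-1],[0,0,-0.016,0,0,0,-1],[0,0,-0.008,0,0,0,-1],[0,0,0,0,0,0,-1]]]}}

```text
time: 10.72
tool_pos: [592.7, -321.9, 87.7]
tcp_rot: [180.0, -0.0, -5.5]
ft_force: [-0.2, -0.2, 0.3]
finger_gap: -0.1
grip_force: 0.0
```

>>> {"fn": "arm_command", "kwargs": {"targets": [[[-0.008,0.0006,-0.001,0,0,0,-1],[-0.01,0.0006,0,0,0,0,-1],[-0.01,0.0006,0,0,0,0,-1],[-0.01,0.0006,0,0,0,0,-1],[-0.01,0.0006,0,0,0,0,-1],[-0.01,0.0006,0,0,0,0,-1]]]}}

```text
time: 11.48
tool_pos: [534.1, -317.7, 86.4]
tcp_rot: [-180.0, -0.0, -5.5]
ft_force: [2.5, -0.4, 1.1]
finger_gap: -0.3
grip_force: 1.1
```

>>> {"fn": "arm_command", "kwargs": {"targets": [[[-0.01,0.0006,0,0,0,0,-1],[-0.01,0.0006,0,0,0,0,-1],[-0.01,0.0006,0,0,0,0,-1],[-0.01,0.0006,0,0,0,0,-1],[-0.01,0.0006,0,0,0,0,-1],[-0.01,0.0006,0,0,0,0,-1],[-0.01,0.0006,0,0,0,0,-1],[0,0,0,0,0,0,-1]]]}}

```text
time: 12.48
tool_pos: [464.0, -313.6, 86.3]
tcp_rot: [-180.0, 0.0, -5.5]
ft_force: [0.3, -0.4, -1.1]
finger_gap: 0.4
grip_force: 0.0
```

>>> {"fn": "arm_command", "kwargs": {"targets": [[[0,0,0.06,0,0,0,-1],[0,-0.02,0.055,0,0,0,-1],[-0.03,-0.05,0,0,0,0,-1],[-0.04,-0.04,0,0,0,0,-1],[-0.055,-0.02,0,0,0,0,-1],[0,0,0,0,0,0,-1]]]}}

```text
time: 13.22
tool_pos: [336.5, -445.4, 201.3]
tcp_rot: [180.0, 0.0, -5.8]
ft_force: [0.7, -0.6, -0.3]
finger_gap: -0.2
grip_force: 0.0
```

Run:
```python
from h import *
from bench import status,viewer
a=viewer.snapshot("top")[150:330,140:340]; b=viewer.snapshot("side")[100:300,130:370]
a=cv2.resize(a,(400,360));b=cv2.resize(b,(400,360))
cv2.imwrite("pics/s4.png",np.hstack([a,b])[:,:,::-1])
s=status.sense();print(s["time"],s["tool_pos"],s["tcp_rot"],s["ft_force"])
```

```text
13.325 [ 339.48491311 -443.95250641  201.4538085 ] [ 1.79996264e+02 -3.63963781e-02 -5.60629702e+00] [ 0.7409309  -1.25992458  0.13891889]
```

View pics/s4.png

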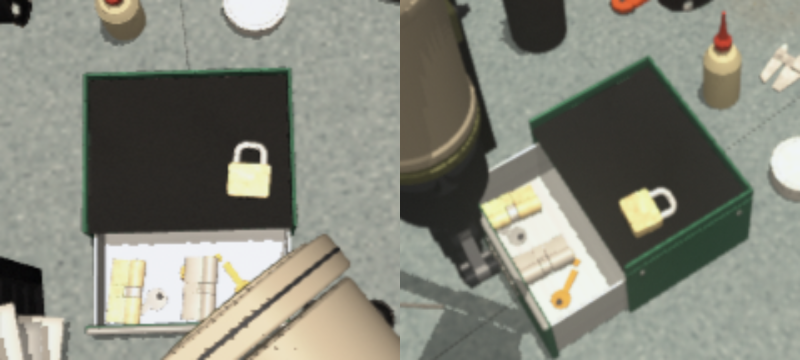

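Both cylinders lie flat in the drawer, brass at (127,290) and nickel at (200,287), and the padlock is unmoved. Next I'll push the drawer home from in front of the panel.

>>> {"fn": "arm_command", "kwargs": {"targets": [[[0.006,0.034,0,0,0,0,-1],[0.006,0.033,0,0,0,0,-1],[0,0,-0.05,0,0,0,-1],[0,0,-0.05,0,0,0,-1],[0,0,-0.036,0,0,0,-1],[0,0,-0.018,0,0,0,-1],[0,0,0,0,0,0,-1]]]}}

```text
time: 14.2
tool_pos: [351.9, -375.5, 46.5]
tcp_rot: [-179.9, 0.1, -5.4]
ft_force: [-0.7, 0.6, -0.1]
finger_gap: -0.1
grip_force: 0.0
```

>>> {"fn": "arm_command", "kwargs": {"targets": [[[0.008,-0.0008,0,0,0,0,-1],[0.006,-0.0006,0,0,0,0,-1],[0.005,-0.0005,0,0,0,0,-1],[0.006,-0.0006,0,0,0,0,-1],[0.008,-0.0008,0,0,0,0,-1],[0.008,-0.0008,0,0,0,0,-1],[0.008,-0.0008,0,0,0,0,-1],[0.008,-0.0008,0,0,0,0,-1],[0.008,-0.0008,0,0,0,0,-1],[0.008,-0.0008,0,0,0,0,-1]]]}}

```text
time: 15.45
tool_pos: [425.2, -383.7, 47.1]
tcp_rot: [-180.0, 0.0, -5.5]
ft_force: [-3.3, 1.1, 0.1]
finger_gap: 0.1
grip_force: 1.2
```

>>> {"fn": "arm_command", "kwargs": {"targets": [[[0.008,-0.0008,0,0,0,0,-1],[0.007,-0.0007,0,0,0,0,-1],[0.005,-0.0005,0,0,0,0,-1],[0.004,-0.0004,0,0,0,0,-1],[0.003,-0.0003,0,0,0,0,-1]]]}}

```text
time: 16.08
tool_pos: [451.9, -386.5, 47.2]
tcp_rot: [-180.0, 0.0, -5.5]
ft_force: [-1.9, 1.2, -0.5]
finger_gap: -0.1
grip_force: 1.1
```

>>> {"fn": "arm_command", "kwargs": {"targets": [[[0.002,-0.0002,0,0,0,0,-1],[0.002,-0.0002,0,0,0,0,-1]]]}}

```text
time: 16.32
tool_pos: [455.7, -387.0, 47.3]
tcp_rot: [-180.0, 0.0, -5.5]
ft_force: [-2.0, 2.6, -0.4]
finger_gap: 0.2
grip_force: 1.1
```

>>> {"fn": "arm_command", "kwargs": {"targets": [[[0.001,-0.0001,0,0,0,0,-1],[0.001,-0.0001,0,0,0,0,-1]]]}}

```text
time: 16.58
tool_pos: [457.7, -387.2, 47.3]
tcp_rot: [-180.0, 0.0, -5.5]
ft_force: [-1.9, 1.3, -0.5]
finger_gap: -0.0
grip_force: 1.0
```

>>> {"fn": "arm_command", "kwargs": {"targets": [[[0.001,-0.0001,0,0,0,0,-1],[0.001,-0.0001,0,0,0,0,-1]]]}}

```text
time: 16.82
tool_pos: [458.1, -387.2, 47.1]
tcp_rot: [-180.0, 0.2, -5.5]
ft_force: [-12.5, 2.8, 5.9]
finger_gap: -0.2
grip_force: 6.7
```

>>> {"fn": "arm_command", "kwargs": {"targets": [[[0.001,-0.0001,0,0,0,0,-1],[0.001,-0.0001,0,0,0,0,-1]]]}}

```text
time: 17.08
tool_pos: [458.2, -387.3, 46.8]
tcp_rot: [-179.9, 0.4, -5.5]
ft_force: [-22.6, 4.1, 11.2]
finger_gap: 0.1
grip_force: 11.4
```

The hard stop came where expected, 85 mm from the fully-out stop. I'll back off and check.

>>> {"fn": "arm_command", "kwargs": {"targets": [[[-0.01,0.001,0,0,0,0,-1],[-0.04,0,0,0,0,0,-1],[-0.04,0,0.04,0,0,0,-1],[0,0,0.06,0,0,0,-1],[0,0,0.06,0,0,0,-1],[0,0,0,0,0,0,-1]]]}}

```text
time: 17.82
tool_pos: [374.4, -389.9, 214.9]
tcp_rot: [179.5, -0.6, -5.5]
ft_force: [1.0, -0.6, -0.0]
finger_gap: 0.2
grip_force: 0.0
```

Run:
```python
from h import *
from bench import status,viewer
a=viewer.snapshot("top")[150:330,140:340]; b=viewer.snapshot("side")[100:300,130:370]
a=cv2.resize(a,(400,360));b=cv2.resize(b,(400,360))
cv2.imwrite("pics/s5.png",np.hstack([a,b])[:,:,::-1])
s=status.sense();print(s["time"],s["tool_pos"],s["ft_force"])
```

```text
17.925 [ 372.40854435 -387.27722878  208.62346407] [ 1.27878898  0.50084186 -0.5272527 ]
```

View pics/s5.png

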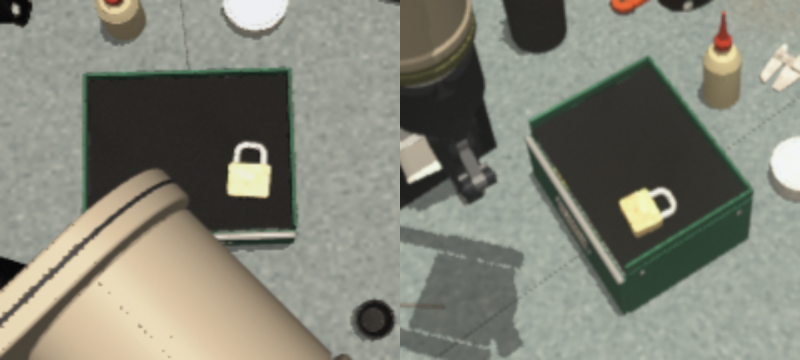

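The drawer front sits flush against the unit, the padlock has not moved, and the oiler and loupe are in place. The arm is clear of everything, so I'm handing in.

```bash
python3 -c "
from bench import job
print(job.hand_in())"
```

```text
the job is handed in; nothing more can be done
None
```

I handed the job in at about 18 s: both lock cylinders are in the closed drawer, and the padlock, oiler and loupe look unmoved in the last pictures; the hand-in returned no verdict.

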